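Uncap the guide of a measuring stand and hold a bore probe centred in it

ROBOT

A 6-joint arm with a two-finger parallel gripper is mounted at the origin on the work surface; the furniture and walls round the work are solid. World frame = base frame: x ahead of the robot, y to its left, z up, the work surface at z = 0. Lengths are in mm, angles in rad, forces in N, time in s.
With the tool pointing down it reaches from about 325 to 850 mm from the base axis. Payload 15.5 kg.
Tool frame: the origin (TCP) lies at the very end of the fingers, on their centre line; the grasp point (between the pads) lies 19 mm behind it; z points along the fingers, x is the direction in which the jaws open and shut, and the axes are right-handed (so a half turn about z gives the same grasp; the last joint's range is limited). The gripper opens to 91 mm and grips with 3 to 60 N. Pads are 32 mm wide; open, the fingers measure 118 mm over their backs; the gripper's body (76 mm by 178 mm) begins 60 mm behind the grasp point.
Start: joints at [1.067, 0.494, 1.345, -0, 1.302, -0.096], TCP at [247.865, 573.75, 213.915] pointing down, gripper open.
Joint ranges: [-2.91, 2.91], [-0.82, 2.16], [0.22, 2.67], [-1.22, 4.37], [0.12, 2.79], [-3.08, 3.08]. Speed limits (rad/s): [1.89, 1.89, 2.57, 3.01, 3.01, 3.01].

INTERFACE

Orientations are given as a rotation vector (axis times angle).
In Python, from cell import * gives the robot as it stands. The module is installed in compiled form; this text tells all that it offers.
- The arm moves only by the shell command python3 -m pendant 'ROWS' [FORCE]. ROWS is JSON, one flat list of numbers, 7 for each row, row after row: the shift along the tool's x, y, z in mm, then the turn, a rotation vector about the tool's x, y, z in degrees, then the finger opening in mm, from 0 to 91.2. A call has 1 to 20 rows; each row is the pose to reach, as a shift and turn from the pose measured when the call began, along the tool's axes at that moment; what a row does not reach only later rows make up. A row lasts 1/12 s, in which the tool goes at most 41.7 mm and 7.16 degrees, less where a joint would pass 70% of its speed; a pose out of reach is approached as far as the arm can. A call with a gripper value outside its range is refused whole. The fingers move at their own pace and stop on an object; FORCE is the grip in N (left out, the last holds). Time passes only in rows, so rows that repeat a pose let the fingers close. It gives the time, the measured TCP pose, the force and the opening at its end, in the units of the state.
- get_state(): the state, without advancing time (a new reading comes with each control period).
- snapshot(name): name is "scene" or "side" or "wrist"; returns a dict with "pixels" (384x512x3 uint8, blue, green, red), "mtx" (3x3 intrinsics, pixels), "k1" (the pictures are not rectified: a ray, as slopes to the right and down, at radius r is drawn at 1 + k1 r^2 times it, then the intrinsics apply), "R" (3x3) and "t" (3): a world point X has camera coordinates R X + t. Camera axes: x right, y down, z forward; pixel columns grow to the right and rows downward; lengths in mm; the calibration is good to about 2 mm. A picture is of the moment at which its call begins. There is no depth.
- job_done(): hands the job in, once; it reports no verdict.
Trained networks look in the newest picture that a camera, given by its name, has taken for a name from the list of things; names that differ only in an ending like _2 or _b are one class to them, and where a whole thing is asked for, a point or a joint stands for the part that bears it (a point fixed in the world has none). Each returns a list of dicts, best first, with "confidence" (0 to 1); they miss things now and then, are a little off and sometimes report something else, mostly with a low value. They report only what shows in the picture. A call takes as long as a camera call. They do not tell look-alikes from the thing itself.
- search_frame(camera, thing): "point" ([x, y, z] in mm, in the coordinates of the camera as it stood for that picture, good to about 4 mm: the middle of the surface that is visible of it).
- silhouettes(camera, thing): "mask" (384x512 bool, what is visible of it).
- spot_point(camera, thing): "point" ([x, y, z] in mm, in the coordinates of the camera as it stood for that picture, good to about 4 mm: a listed point, or the origin of a listed thing).
The state is a dict: "time": time; "joints": joint angles; "joint_vel": joint speeds; "joint_efforts": joint torques, N m; "tool_pos": TCP position; "ee_rot": TCP orientation; "force": force on the tool from outside, world axes, zero at the start; "moment": the same for the moment, N m; "finger_gap": finger opening in mm.
Only numpy, scipy, OpenCV 4.12 (cv2) and the standard library are available. Lean on these libraries where they do the work, as an engineer would, in place of code of your own. Each camera call takes 0.05 s, during which the arm holds its last target. There are 200 camera calls.

TASK

Take the red dust cap off the brass guide bush of the measuring stand and set it down gently on the desk, knob up and clear of the stand. Then take the probe out of its holder and lower its rod upright through the open guide, without the probe touching the stand anywhere, until the tip is level with the bearing ring on the seat below; finish while still holding it there, steady and centred, and leave the other things on the desk where they are.

Things in the scene. Friction and masses are not known exactly. Their poses are not given: they have to be found in the camera images.
- guide_mouth (a point): Centre of the upper mouth of the brass guide bush, 98 mm above the desk. The bush is an upright tube, bore 24 mm, outside 56 mm across, from 62 to 98 mm above the desk, in a round pale aluminium plate 92 mm across whose top is 80 mm above the desk. The plate stands on three steel columns on a blue base of 120 (its x) by 105 (its y) by 12 mm, fixed to the desk. x and y are the base's own, z is up.
- ring_middle (a point): Middle of the bore of the silver-coloured bearing ring (26 mm outside, 8 mm high, bore 22 mm) fixed on the stand's seat, 38 mm above the desk and 60 mm straight below guide_mouth. The seat below it is a tube of 20 mm bore, from 12 to 34 mm above the desk. z is up.
- stand: The measuring stand as a whole (base, seat, bearing ring, columns, plate, bush), fixed. Origin on the desk, centred under the guide; z is up.
- cap: The loose red dust cap lying over the bush: a disc 72 mm across and 4 mm thick with a skirt of 10 mm hanging below it, 63 mm inside, so it has about 3.5 mm play round the bush and lifts straight off. 60 g or so. Origin at the centre of the underside of the disc; z is up through the knob. On the desk its origin stands 10 mm high.
- cap_knob (a point): Centre of the grip of the black round knob on top of the cap: 24 mm across, 26 mm high, on a neck 4 mm high above the disc. This point is 21 mm above the cap's origin (119 mm above the desk at the start, 31 mm when the cap stands on the desk). z points up out of the knob.
- holder: Grey probe holder, fixed to the desk: block 60 by 60 mm on a dark foot of 90 by 90 mm, its top 90 mm above the desk, with an upright hole 16 mm across right through its middle. Origin on the desk under the hole.
- holder_top (a point): Centre of the mouth of the holder's hole, 90 mm above the desk.
- probe: The loose probe, about 120 g: steel rod 10 mm in diameter and 85 mm long below a black round handle 22 mm in diameter and 60 mm long. At the start it stands upright in the holder, rod in the hole, the flat underside of the handle resting on the holder's top. Origin on the axis where rod and handle meet (90 mm above the desk at the start); z runs up along the handle.
- probe_handle (a point): Centre of the probe's black handle, half-way up it: 30 mm above the probe's origin, 120 mm above the desk at the start, 115 mm above the tip.
- probe_tip (a point): Lower end of the probe's rod (brass-coloured), on its axis, 85 mm below the probe's origin; z points up along the probe.
- ring_gauge: Bystander: knurled steel setting ring, 54 mm across and 18 mm high, loose on the desk. Origin under its centre.
- tape_roll: Bystander: roll of masking tape, 104 mm across and 24 mm high, loose on the desk. Origin under its centre.
- micrometer: Bystander: micrometer, 46 by 140 by 14 mm (long along its own y), loose on the desk. Origin under its centre.
Things that resemble listed ones, but are neither listed nor needed, are in the scene too. What is meant by the probe is not pink, and is the smaller of those in its own colour.

How it is judged (in metres and radians):
On the way, in this order (a step that is already met when the one before it is completed fails the run):
1. the cap is off the guide and lies released on the desk, clear of the stand (height (world z) of cap_knob below 0.045 m and angle between cap_knob's own z axis and vertical below 0.2 rad and horizontal distance between cap_knob and guide_mouth above 0.085 m and contact force between cap and the fingers below 0.1 N and contact force between cap and stand below 0.1 N and linear speed of cap below 0.02 m/s), for 0.2 s.
2. the probe is drawn out of its holder, tip above the holder's top (height (world z) of probe_tip above 0.092 m and contact force between probe and the fingers above 1 N), for 0.1 s.
3. the probe's rod is through the guide, its tip level with the ring and centred (horizontal distance between probe_tip and ring_middle below 0.004 m and z of probe_tip in the frame of ring_middle between -0.006 and 0.006 m and angle between probe_tip's own z axis and vertical below 0.08 rad), for 0.2 s.
At the end, for the whole second after the job is handed in: Probe held by the fingers alone, still, upright within 4.5 degrees, tip within 4 mm of the guide axis and 6 mm of the ring's mid-height, touching neither stand nor holder. Cap released on the desk, knob up, over 85 mm from the guide axis. Ring gauge, tape and micrometer moved under 15 mm (all of step 1 and all of step 3 and contact force between probe and the fingers above 1 N and contact force between probe and stand below 0.3 N and contact force between probe and holder below 0.3 N and linear speed of probe below 0.02 m/s and distance of each of ring_gauge, tape_roll, micrometer from where it was at the start of the episode below 0.015 m); the arm keeps its last pose, push and grip.
It fails at once if the probe touches the stand (bush, plate, ring or seat) (contact force between probe and stand above 0.4 N).
It fails at once if the cap is dropped onto the desk (linear speed of cap above 0.8 m/s and height (world z) of cap_knob below 0.07 m).
It fails at once if a bystander is pushed out of its place (distance of any of ring_gauge, tape_roll, micrometer from where it was at the start of the episode above 0.015 m).
It also fails if it takes over 56 s, if anything falls off the work surface, if the arm or the gripper's body presses on something with over 40 N, if the wrist force passes 120 N, or if a joint passes its speed limit or range.

## Working session

There is one attempt and no reset: what is moved stays moved. The work goes in short steps, Python scripts to look and compute and a shell command to move; the robot and the scene stay as the last step left them, time stands still between calls to the robot, and variables do not carry over. Pictures are saved under pics/ and viewed, about 8 in all and at most 12, crops included, and the job is handed in when it is done.

```bash
mkdir -p pics; cat > h.py <<'E'
from cell import *
import numpy as np, cv2
from scipy.spatial.transform import Rotation as Ro
def snap(cam,name=None):
    s=snapshot(cam)
    if name: cv2.imwrite('pics/%s.png'%name,np.array(s['pixels']))
    return s
def w(s,p): return np.array(s['R']).T@(np.array(p)-np.array(s['t']))
def proj(s,X):
    c=np.array(s['R'])@np.array(X)+np.array(s['t']); a=c[:2]/c[2]; a=a*(1+s['k1']*(a@a)); M=np.array(s['mtx']); return (M[:2,:2]@a+M[:2,2])
def ray(s,uv):
    M=np.array(s['mtx']); d=np.array([(uv[0]-M[0,2])/M[0,0],(uv[1]-M[1,2])/M[1,1]]); a=d.copy()
    for _ in range(20): a=d/(1+s['k1']*(a@a))
    R=np.array(s['R']); return -R.T@np.array(s['t']), R.T@np.array([a[0],a[1],1])
def onz(s,uv,z):
    o,d=ray(s,uv); return o+d*(z-o[2])/d[2]
def totool(P):
    st=get_state(); return Ro.from_rotvec(st['ee_rot']).inv().apply(np.array(P)-np.array(st['tool_pos']))
E
python3 - <<'E'
from h import *
np.set_printoptions(precision=1,suppress=True)
st=get_state(); print(st['time'],st['tool_pos'],st['ee_rot'],st['finger_gap']); print(Ro.from_rotvec(st['ee_rot']).as_matrix())
ims=[]
for c in ['scene','side']:
    s=snap(c); ims.append(np.array(s['pixels'])); print(c,'cam at',w(s,[0,0,0]))
    for t in ['guide_mouth','cap_knob','probe_handle','probe_tip','holder_top','stand','ring_gauge','tape_roll','micrometer']:
        for d in spot_point(c,t): 
            if d['confidence']>.2:
                X=w(s,d['point']); print(t,round(d['confidence'],2),X,proj(s,X))
big=np.vstack(ims); cv2.imwrite('pics/a.png',cv2.resize(big,(0,0),fx=.78,fy=.78,interpolation=cv2.INTER_AREA))
E
```

```text
0.0 [247.7 573.4 213.3] [ 2.6  1.7 -0. ] 91.19772332276781
[[ 0.4  0.9 -0. ]
 [ 0.9 -0.4 -0. ]
 [-0.  -0.  -1. ]]
scene cam at [134.2 823.7 837.7]
ring_gauge 0.46 [748.3  87.3   2.6] [169.2 197.2]
micrometer 0.84 [ 406.2 -236.2   -0.1] [337.6 171.4]
side cam at [ 380.6 1014.4  524.7]
guide_mouth 0.95 [527.7 -39.   94.7] [260.  180.8]
cap_knob 0.87 [533.3 -41.3 111.5] [257.9 174.3]
probe_handle 0.92 [312.8 256.1 109.4] [350.3 235.6]
probe_handle 0.87 [420.5 253.6 116.6] [294.5 228.8]
probe_handle 0.56 [388.7 145.4 153.4] [313.1 190.2]
probe_tip 0.79 [393.  143.7  -1.5] [308.6 252.6]
probe_tip 0.58 [316.5 254.5  -3.9] [344.  283.8]
probe_tip 0.42 [532.  -43.5 111.2] [258.5 174.1]
holder_top 0.65 [424.3 252.4  82.6] [292.2 243.7]
holder_top 0.63 [749.6  90.6   0.2] [165.2 231.9]
stand 0.9 [533.7 -34.   -2.2] [257.9 215.2]
ring_gauge 0.58 [749.   89.4   0.7] [165.5 231.5]
tape_roll 0.6 [ 739.3 -135.5   -1.3] [193.5 196. ]
micrometer 0.45 [ 404.4 -231.3   -4.3] [309.1 189.1]
```

View pics/a.png

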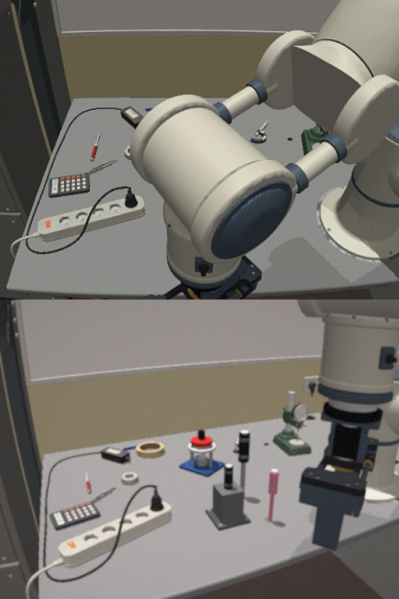

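The overview shows the capped stand near (258,174) in the full-resolution side view. Three things could be taken for the probe:
- a black one standing in the grey holder at (294,229)
- a larger black one standing free at (313,190)
- a pink one at (350,236)

The small black one in the holder fits the description, so I'll check it in a close crop.

```bash
python3 - <<'E'
from h import *
s=snap('side'); im=np.array(s['pixels'])[150:310,220:400]
cv2.imwrite('pics/b.png',cv2.resize(im,(0,0),fx=3.6,fy=3.6,interpolation=cv2.INTER_CUBIC))
E
```

```text
(no output)
```

View pics/b.png

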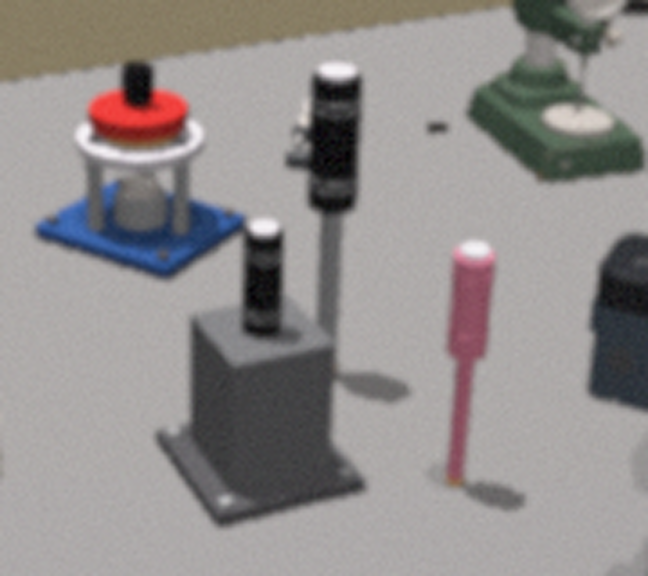

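The crop confirms it: the small black probe sits in the grey holder, the larger black one stands free behind it, and the pink one stands to the right. Next I move high over the stand.

```bash
python3 - <<'E'
from h import *
print(totool([530,-40,270]), Ro.from_rotvec(get_state()['ee_rot']).as_matrix()[:,0], get_state()['time'])
E
```

```text
[-451.50946634  502.40614665  -56.0719447 ] [ 3.96617429e-01  9.17983994e-01 -4.21392884e-05] 1.05
```

```bash
python3 -m pendant '[0,0,-40,0,0,0,91, -30,33,-56,0,0,5,91, -60,66,-56,0,0,10,91, -90,100,-56,0,0,15,91, -120,133,-56,0,0,20,91, -150,166,-56,0,0,25,91, -180,200,-56,0,0,30,91, -210,233,-56,0,0,35,91, -240,266,-56,0,0,40,91, -270,300,-56,0,0,45,91, -300,333,-56,0,0,50,91, -330,366,-56,0,0,55,91, -360,400,-56,0,0,60,91, -390,433,-56,0,0,65,91, -420,466,-56,0,0,66.6,91, -450,502,-56,0,0,66.6,91, -451,502,-56,0,0,66.6,91, -451,502,-56,0,0,66.6,91, -451,502,-56,0,0,66.6,91]'
python3 - <<'E'
from h import *
np.set_printoptions(precision=1,suppress=True)
ims=[]
for c in ['wrist','scene','side']:
    s=snap(c); ims.append(np.array(s['pixels'])); print(c,'cam at',w(s,[0,0,0]))
    for t in ['guide_mouth','cap_knob','probe_handle','holder_top','stand','ring_gauge','tape_roll','micrometer']:
        for d in spot_point(c,t): 
            if d['confidence']>.3:
                X=w(s,d['point']); print(t,round(d['confidence'],2),X,proj(s,X))
cv2.imwrite('pics/c.png',np.hstack([cv2.resize(i,(400,300),interpolation=cv2.INTER_AREA) for i in ims[:2]]))
E
```

```text
time: 2.63
tool_pos: [530.9, -42.2, 269.7]
ee_rot: [3.141, -0.004, 0.0]
force: [-0.4, -0.1, -0.5]
finger_gap: 90.8
wrist cam at [533.3  30.5 439.8]
guide_mouth 0.53 [536.6 -35.8  96.2] [258.3 174.6]
cap_knob 0.65 [541.1 -39.6 122.9] [262.3 182.1]
ring_gauge 0.56 [752.4  89.2  -1.8] [400.8  80.4]
tape_roll 0.89 [ 747.9 -136.1   -1.4] [381.8 221.5]
micrometer 0.62 [ 410.7 -233.7    1.1] [187.1 274.2]
scene cam at [134.2 823.7 837.7]
guide_mouth 0.71 [528.4 -43.5  99.1] [269.6 166.7]
guide_mouth 0.64 [ 744.7 -137.1    0.8] [215.6 153.5]
guide_mouth 0.41 [423.2 248.5 122. ] [251.6 253.3]
cap_knob 0.71 [533.4 -41.2 117.6] [267.7 160.6]
probe_handle 0.85 [388.1 142.9 154.5] [291.6 215.1]
probe_handle 0.85 [309.9 254.8 118.2] [302.9 278.6]
probe_handle 0.69 [423.  251.8 122.1] [250.9 254.4]
holder_top 0.86 [425.5 246.1  89.4] [250.8 263. ]
stand 0.68 [535.2 -43.9  -1.1] [265.5 196.2]
ring_gauge 0.56 [747.3  86.8   3.9] [169.6 196.8]
ring_gauge 0.41 [531.2 -43.  103.1] [268.6 165.2]
micrometer 0.63 [ 406.8 -239.1   -2. ] [337.6 171.3]
side cam at [ 380.6 1014.4  524.7]
guide_mouth 0.74 [531.9 -39.9  95.2] [258.5 180.4]
cap_knob 0.85 [532.8 -41.9 112.7] [258.1 173.8]
probe_handle 0.97 [312.2 258.9 110.5] [350.7 235.8]
probe_handle 0.72 [390.4 144.7 155.5] [312.4 189.2]
probe_handle 0.69 [423.4 254.  116.1] [293.  229.1]
holder_top 0.97 [426.4 254.3  84.1] [291.1 243.5]
stand 0.77 [531.6 -36.7  -2.8] [258.9 215. ]
stand 0.46 [531.7 -37.3  93.5] [258.4 181.4]
ring_gauge 0.6 [747.   90.4   1. ] [166.2 231.6]
tape_roll 0.85 [ 738.1 -132.9    0.1] [193.6 195.9]
micrometer 0.57 [ 403.3 -231.1   -2.2] [309.5 188.5]
```

View pics/c.png

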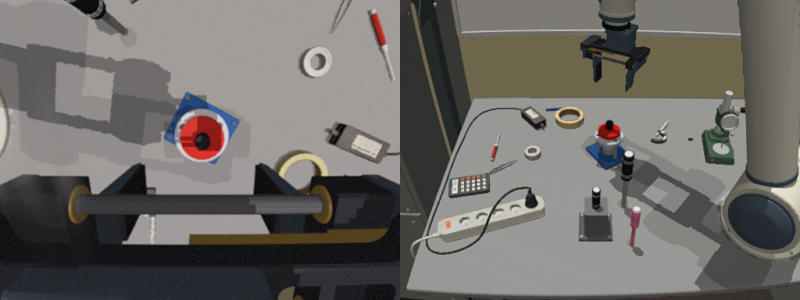

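Wrist and scene views show the red cap with its black knob (wrist ≈(258,178)), and the desk to the left of the stand is empty. I descend on the knob.

```bash
python3 -m pendant '[4,-1,35,0,0,0,91, 4,-1,70,0,0,0,91, 4,-1,105,0,0,0,91, 4,-1,135,0,0,0,91, 4,-1,155,0,0,0,91, 4,-1,163,0,0,0,91, 4,-1,163,0,0,0,91, 4,-1,163,0,0,0,91]'
python3 - <<'E'
from h import *
s=snap('wrist','d')
for d in spot_point('wrist','cap_knob'): print(d['confidence'],w(s,d['point']))
E
```

```text
time: 4.65
tool_pos: [534.3, -38.4, 107.6]
ee_rot: [3.142, 0.001, 0.001]
force: [0.4, 0.4, -0.1]
finger_gap: 90.8
0.97 [540.10891211 -40.56339181 125.22510555]
```

View pics/d.png

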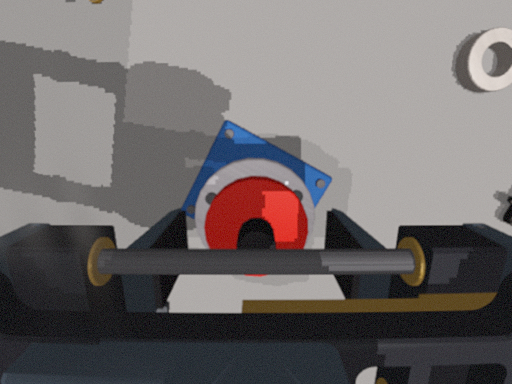

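The knob is centred between the fingers (column 256, finger faces at about 186 and 328). I close on it.

```bash
python3 -m pendant '[0,0,0,0,0,0,60, 0,0,0,0,0,0,40, 0,0,0,0,0,0,30, 0,0,0,0,0,0,15, 0,0,0,0,0,0,15, 0,0,0,0,0,0,15, 0,0,0,0,0,0,15, 0,0,0,0,0,0,15, 0,0,0,0,0,0,15, 0,0,0,0,0,0,15]' 20
python3 -m pendant '[0,0,-10,0,0,0,15, 0,0,-25,0,0,0,15, 0,0,-45,0,0,0,15, 0,0,-65,0,0,0,15, 0,0,-70,0,0,0,15,0,0,-70,0,0,0,15]' 20
```

```text
time: 5.58
tool_pos: [534.8, -38.6, 108.3]
ee_rot: [3.141, 0.001, 0.003]
force: [0.4, -0.1, 0.2]
finger_gap: 27.3
time: 6.08
tool_pos: [535.5, -38.6, 180.1]
ee_rot: [3.141, 0.001, 0.008]
force: [0.1, 0.0, -0.9]
finger_gap: 23.7
```

```bash
python3 - <<'E'
from h import *
np.set_printoptions(precision=1,suppress=True)
ims=[]
for c in ['side','scene']:
    s=snap(c);im=np.array(s['pixels'])
    for t in ['guide_mouth','cap_knob','cap','ring_middle']:
        for d in spot_point(c,t):
            if d['confidence']>.3: X=w(s,d['point']); print(c,t,round(d['confidence'],2),X,proj(s,X))
    u,v=proj(s,[535,-39,130]).astype(int); ims.append(cv2.resize(im[v-50:v+50,u-65:u+65],(390,300),interpolation=cv2.INTER_CUBIC))
cv2.imwrite('pics/e.png',np.hstack(ims))
E
```

```text
side guide_mouth 0.62 [527.6 -36.3  91.1] [260.  182.5]
side cap 0.63 [537.6 -42.5 163.3] [256. 155.]
side ring_middle 0.84 [533.3 -35.2  38.4] [258.  201.1]
scene guide_mouth 0.72 [526.  -41.   98.4] [270.  167.8]
scene cap_knob 0.69 [531.9 -44.9 187. ] [270.2 136.6]
scene cap 0.74 [530.3 -46.  167.8] [270.7 143.3]
scene ring_middle 0.71 [532.9 -38.9  38.6] [266.1 185.9]
scene ring_middle 0.43 [532.5 -41.2 186.7] [269.3 137.4]
```

View pics/e.png

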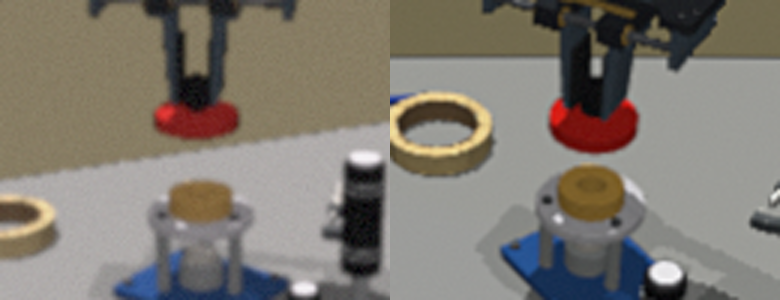

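The cap is held level, and the bush is open with its mouth visible. Now I move it to the free desk area at about (560,110).

```bash
python3 -m pendant '[5,-30,0,0,0,0,15, 10,-60,0,0,0,0,15, 15,-95,0,0,0,0,15, 20,-125,0,0,0,0,15, 25,-149,10,0,0,0,15, 25,-149,40,0,0,0,15, 25,-149,70,0,0,0,15, 25,-149,100,0,0,0,15, 25,-149,125,0,0,0,15, 25,-149,140,0,0,0,15, 25,-149,145,0,0,0,15, 25,-149,148,0,0,0,15,  25,-149,150,0,0,0,15, 25,-149,150,0,0,0,15]'
python3 -m pendant '[0,0,2,0,0,0,15, 0,0,4,0,0,0,15, 0,0,6,0,0,0,15, 0,0,7,0,0,0,15, 0,0,8,0,0,0,15, 0,0,8,0,0,0,15]'
```

```text
time: 7.75
tool_pos: [560.2, 110.5, 28.6]
ee_rot: [3.141, 0.001, 0.004]
force: [0.6, 0.1, -0.7]
finger_gap: 23.2
time: 8.25
tool_pos: [561.0, 110.6, 22.1]
ee_rot: [3.142, 0.001, 0.008]
force: [-4.9, -0.1, 24.2]
finger_gap: 23.1
```

```bash
python3 -m pendant '[0,0,-1,0,0,0,23, 0,0,-1,0,0,0,30, 0,0,-1,0,0,0,45, 0,0,-1,0,0,0,60, 0,0,-1,0,0,0,60, 0,0,-1,0,0,0,60, 0,0,-20,0,0,0,60, 0,0,-50,0,0,0,60, 0,0,-90,0,0,0,60, 0,0,-130,0,0,0,60, 0,0,-170,0,0,0,60, 0,0,-210,0,0,0,60, 0,0,-235,0,0,0,60,0,0,-235,0,0,0,60]' 20
python3 - <<'E'
from h import *
np.set_printoptions(precision=1,suppress=True)
acc={}
ims=[]
for c in ['side','scene','side','scene']:
    s=snap(c);ims.append(np.array(s['pixels']))
    for t in ['guide_mouth','ring_middle','stand','cap_knob','probe_handle','holder_top','holder','probe']:
        for d in spot_point(c,t):
            if d['confidence']>.3: print(c,t,round(d['confidence'],2),w(s,d['point']))
cv2.imwrite('pics/f.png',np.hstack([cv2.resize(ims[0][140:300,130:400],(400,240)),cv2.resize(ims[1][130:330,130:400],(400,296))[:240]]))
E
```

```text
time: 9.42
tool_pos: [562.2, 110.9, 262.8]
ee_rot: [-3.141, -0.001, -0.021]
force: [0.8, -0.8, 0.5]
finger_gap: 60.1
side guide_mouth 0.67 [530.4 -39.8  96.4]
side ring_middle 0.58 [533.2 -37.   35.6]
side stand 0.78 [533.7 -38.2  -2.5]
side stand 0.53 [565.  112.    8.1]
side cap_knob 0.93 [556.2 107.2  24.5]
side cap_knob 0.52 [533.1 -33.2  38. ]
side probe_handle 0.95 [392.9 144.1 154.7]
side probe_handle 0.82 [421.3 254.5 119.1]
side probe_handle 0.68 [314.2 257.  110.9]
side holder_top 0.95 [424.8 250.4  87.2]
side holder 0.73 [558.9 109.2  24.1]
side holder 0.59 [422.6 252.9   0.5]
side probe 0.83 [312.4 261.6  84.1]
side probe 0.76 [391.9 144.4 110. ]
side probe 0.64 [421.  256.   87.8]
scene guide_mouth 0.82 [528.7 -38.6  98.2]
scene ring_middle 0.89 [535.1 -37.5  43.1]
scene ring_middle 0.55 [423.1 246.2   3.4]
scene stand 0.83 [531.  -43.7   3.4]
scene cap_knob 0.88 [557.3 107.6  30.6]
scene probe_handle 0.97 [390.8 142.  158.3]
scene probe_handle 0.71 [423.3 246.5 120.5]
scene probe_handle 0.58 [315.9 255.6 115.9]
scene holder_top 0.8 [421.9 246.6  88.8]
scene holder 0.85 
[... 719 characters left out ...]

scene guide_mouth 0.84 [528.9 -41.4  95.8]
scene guide_mouth 0.47 [531.6 -43.7   0.2]
scene guide_mouth 0.43 [427.5 246.5  88.5]
scene ring_middle 0.88 [534.8 -40.2  40.7]
scene ring_middle 0.74 [525.3 -42.3 102.1]
scene stand 0.98 [536.4 -44.2   0.7]
scene cap_knob 0.72 [558.8 107.7  29.9]
scene cap_knob 0.64 [746.3  86.2   1. ]
scene probe_handle 0.92 [389.8 140.5 156.2]
scene probe_handle 0.91 [312.  254.2 117.1]
scene probe_handle 0.76 [424.4 246.7 120.7]
scene probe_handle 0.54 [418.9 251.5  91. ]
scene holder_top 0.74 [422.2 242.1  88.8]
scene holder 0.94 [421.9 247.9  -1.1]
scene holder 0.42 [560.2 109.   31.6]
scene probe 0.84 [419.9 252.1  92.3]
scene probe 0.64 [312.7 254.   86.2]
```

View pics/f.png

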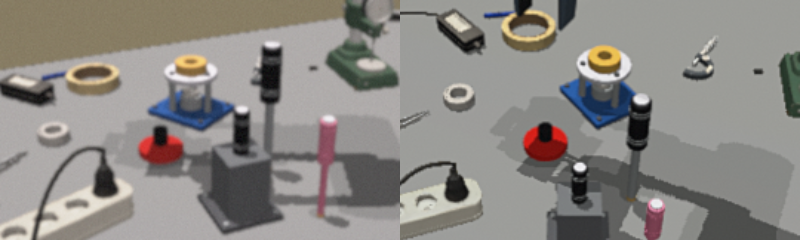

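The cap lies on the desk knob up, at about (558,108), some 150 mm from the guide. Next I go over the small probe at about (422.5,251).

```bash
python3 -m pendant '[-23,-23,0,0,0,0,70, -46,-46,0,0,0,0,70, -70,-70,0,0,0,0,70, -93,-93,0,0,0,0,70, -116,-116,0,0,0,0,70, -140,-140,10,0,0,0,70, -140,-140,40,0,0,0,70, -140,-140,70,0,0,0,70, -140,-140,78,0,0,0,70, -140,-140,78,0,0,0,70, -140,-140,78,0,0,0,70]'
python3 - <<'E'
from h import *
np.set_printoptions(precision=1,suppress=True)
s=snap('wrist','g')
for t in ['probe_handle','probe','holder_top']:
  for d in spot_point('wrist',t): print(t,d['confidence'],w(s,d['point']),proj(s,w(s,d['point'])))
st=get_state();T=np.array(st['tool_pos']);print(T)
E
```

```text
time: 12.13
tool_pos: [420.6, 250.4, 179.0]
ee_rot: [3.141, 0.0, 0.007]
force: [0.1, 1.0, 0.1]
finger_gap: 70.0
probe_handle 0.69 [316.8 253.7 112.3] [136.5 201.1]
probe_handle 0.66 [427.2 255.2 122.8] [260.4 202.7]
probe 0.82 [425.6 249.9  89. ] [258.  197.9]
probe 0.72 [395.  143.8 116.7] [227.  309.7]
probe 0.57 [316.8 258.7  85.5] [147.  188.5]
[421.  250.6 179.6]
```

View pics/g.png

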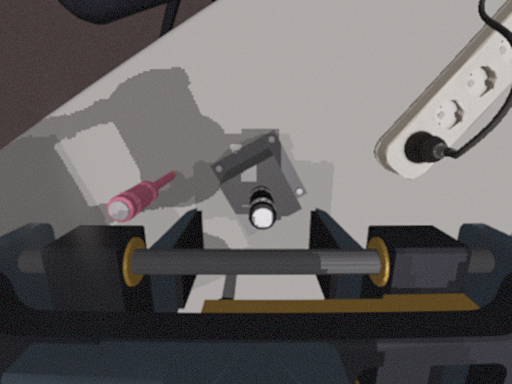

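Wrist view: white top of the wanted probe at (262,217), between the fingers; the pink one is at (122,207). I compute the top's position.

```bash
python3 - <<'E'
from h import *
s=snap('wrist'); im=np.array(s['pixels'])
g=im.min(2)[205:230,245:280]>170
v,u=np.nonzero(g); uv=(245+(u.min()+u.max())/2,205+(v.min()+v.max())/2); print(uv,g.sum())
P=onz(s,uv,150); print(P, totool([P[0],P[1],101]))
E
```

```text
(np.float64(261.5), np.float64(217.5)) 293
[427.9620798  251.63799371 150.        ] [ 6.52844795 -0.97311961 78.50226671]
```

```bash
python3 -m pendant '[3,-1,10,0,0,0,70, 3,-1,30,0,0,0,70, 3,-1,50,0,0,0,70, 3,-1,68,0,0,0,70, 3,-1,77,0,0,0,70, 3,-1,77,0,0,0,70, 3,-1,77,0,0,0,50, 3,-1,77,0,0,0,36, 3,-1,77,0,0,0,30, 3,-1,77,0,0,0,30, 3,-1,77,0,0,0,30]' 20
python3 - <<'E'
from h import *
s=snap('wrist','h'); im=np.array(s['pixels'])
u,v=proj(s,[424,251,140]).astype(int);print(u,v)
cv2.imwrite('pics/h.png',cv2.resize(im[150:290,156:356],(0,0),fx=3,fy=3))
E
```

```text
time: 13.3
tool_pos: [424.7, 251.8, 103.1]
ee_rot: [-3.14, -0.0, -0.012]
force: [0.8, 0.3, -0.1]
finger_gap: 39.5
250 262
```

View pics/h.png

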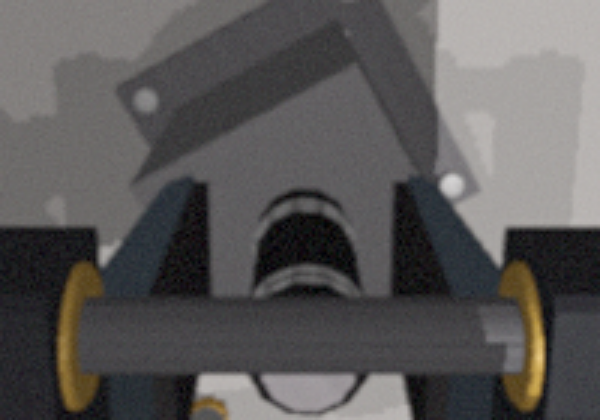

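The probe stands between the pads (crop column 306, gap centre about 300). I close.

```bash
python3 -m pendant '[1,0,0,0,0,0,32, 1,0,0,0,0,0,28, 1,0,0,0,0,0,24, 1,0,0,0,0,0,15, 1,0,0,0,0,0,15, 1,0,0,0,0,0,15, 1,0,0,0,0,0,15, 1,0,0,0,0,0,15, 1,0,0,0,0,0,15, 1,0,0,0,0,0,15]' 30
```

```text
time: 14.18
tool_pos: [425.7, 251.8, 103.0]
ee_rot: [-3.14, -0.0, -0.012]
force: [0.0, 0.1, 2.3]
finger_gap: 21.5
```

```bash
python3 -m pendant '[0,0,-5,0,0,0,15, 0,0,-15,0,0,0,15, 0,0,-35,0,0,0,15, 0,0,-60,0,0,0,15, 0,0,-90,0,0,0,15, 0,0,-115,0,0,0,15, 0,0,-120,0,0,0,15, 0,0,-120,0,0,0,15, 0,0,-120,0,0,0,15]'
python3 - <<'E'
from h import *
np.set_printoptions(precision=1,suppress=True)
for c in ['side','scene','side','scene']:
    s=snap(c)
    for t in ['probe_tip','probe_handle','probe']:
        for d in spot_point(c,t):
            X=w(s,d['point'])
            if d['confidence']>.3 and abs(X[0]-423)<22 : print(c,t,round(d['confidence'],2),X,proj(s,X))
E
```

```text
time: 14.93
tool_pos: [424.4, 251.5, 222.5]
ee_rot: [-3.141, -0.0, -0.011]
force: [-0.7, -0.7, -1.0]
finger_gap: 21.3
side probe_tip 0.83 [425.  253.7 121.7] [292.2 226.4]
side probe_handle 0.89 [419.8 251.9 235.2] [296.2 171.2]
side probe 0.56 [418.8 255.2 210.5] [296.4 184.4]
scene probe_tip 0.58 [426.8 245.9 126.7] [250.7 250.2]
scene probe_handle 0.77 [424.5 247.5 243.3] [252.8 207.3]
scene probe 0.71 [421.6 252.5 211.2] [252.5 222.4]
side probe_tip 0.77 [425.6 255.1 116.1] [291.8 229.3]
side probe_handle 0.78 [420.4 253.3 237.1] [295.9 170.5]
side probe 0.59 [421.7 254.5 209.7] [294.8 184.6]
scene probe_tip 0.62 [426.5 246.5 124.8] [250.7 251.1]
scene probe_handle 0.57 [423.7 248.6 239.2] [252.9 209.6]
scene probe 0.77 [421.  254.3 212.5] [252.3 222.6]
scene probe 0.65 [421.9 247.2  87.6] [252.1 264.6]
```

```bash
python3 -m pendant '[20,0,-10,0,0,0,15, 45,15,-20,0,0,0,15, 65,35,-20,0,0,0,15, 80,60,-20,0,0,0,15, 88,90,-20,0,0,0,15, 95,120,-20,0,0,0,15, 100,150,-20,0,0,0,15, 105,180,-20,0,0,0,15, 107,210,-20,0,0,0,15, 107,240,-20,0,0,0,15, 107,265,-20,0,0,0,15, 107,283,-20,0,0,0,15, 107,290,-15,0,0,0,15, 107,290,-10,0,0,0,15, 107,290,-10,0,0,0,15, 107,290,-10,0,0,0,15]'
cat > m.py <<'E'
from h import *
np.set_printoptions(precision=1,suppress=True)
import sys
st=get_state();T=np.array(st['tool_pos']);print(st['time'],T,Ro.from_rotvec(st['ee_rot']).as_matrix()[:,2].round(4),st['finger_gap'])
ims=[]
for c in ['side','scene']:
    s=snap(c);im=np.array(s['pixels'])
    for t in ['guide_mouth','ring_middle','probe_tip','probe_handle','probe']:
        for d in spot_point(c,t):
            X=w(s,d['point'])
            if d['confidence']>.3 and abs(X[0]-531)<25 and abs(X[1]+39)<25: print(c,t,round(d['confidence'],2),X,proj(s,X))
    u,v=proj(s,[531,-39,140]).astype(int); np.save('pics/%s%s.npy'%(c,sys.argv[1]),im)
    ims.append(cv2.resize(im[v-65:v+65,u-45:u+45],(400,578),interpolation=cv2.INTER_CUBIC)); print(c,'crop origin',u-45,v-65,'scale 4.444')
cv2.imwrite('pics/%s.png'%sys.argv[1],np.hstack(ims))
E
python3 m.py i
```

```text
time: 17.07
tool_pos: [531.4, -37.3, 233.0]
ee_rot: [-3.14, -0.001, -0.01]
force: [-0.5, -0.1, -1.3]
finger_gap: 21.8
17.0667 [531.4 -37.3 233. ] [ 0.  0. -1.] 21.781368444569306
side guide_mouth 0.73 [530.  -38.3  96.3] [259.1 180.3]
side ring_middle 0.67 [533.4 -34.4  39.2] [257.9 201. ]
side probe_handle 0.92 [525.5 -34.6 243.6] [260.  125.2]
side probe 0.72 [529.7 -34.1 220.3] [258.4 134.4]
side crop origin 213 99 scale 4.444
scene guide_mouth 0.69 [525.7 -40.6  99.1] [270.1 167.7]
scene ring_middle 0.86 [535.6 -41.   40.4] [265.6 184.5]
scene ring_middle 0.68 [532.2 -43.   -2. ] [266.4 197. ]
scene probe_tip 0.62 [531.3 -42.5 137.2] [269.1 154.2]
scene probe_handle 0.66 [532.6 -43.1 252.4] [270.9 113.3]
scene probe 0.56 [529.1 -35.6 223.7] [270.2 125.8]
scene crop origin 223 89 scale 4.444
```

View pics/i.png

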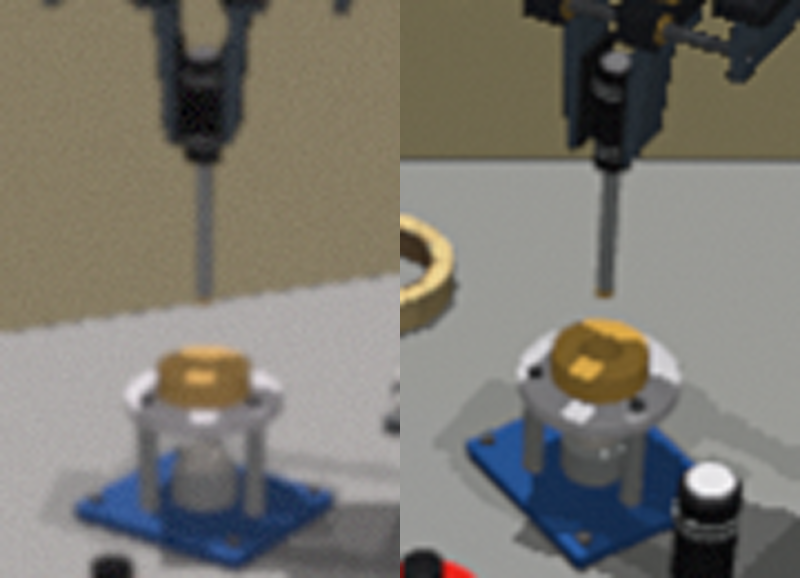

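Both views show the upright rod above the open bush, with the tip about 40 mm above the mouth. I fit the rod axis and the brass silhouette numerically.

```bash
cat > fit.py <<'E'
from h import *
import sys
from scipy.optimize import least_squares, minimize
np.set_printoptions(precision=2,suppress=True)
st=get_state();T=np.array(st['tool_pos']);k=float(sys.argv[1]) # offset TCP->tip
S={};rows={};masks={}
for c in ['side','scene']:
    s=snap(c);S[c]=s;im=np.array(s['pixels']).astype(float)
    tz=T[2]-k; pts=[]
    for z in np.arange(max(tz+8,106),tz+78,1.5):
        u,v=proj(s,[T[0],T[1],z]); vi=int(round(v)); a=int(round(u))-9
        r=im[max(vi-0,0):vi+1,a:a+19].mean(0)
        bg=np.array([np.median(np.r_[r[:4,i],r[-4:,i]]) for i in range(3)])
        d=np.abs(r-bg).sum(1); d=np.clip(d-40,0,None); 
        if d.sum()>30: pts.append(((d*np.arange(19)).sum()/d.sum()+a,vi))
    rows[c]=np.array(pts)
    hsv=cv2.cvtColor(im.astype(np.uint8),cv2.COLOR_BGR2HSV); m=(cv2.inRange(hsv,(12,110,60),(28,255,255))>0)
    u,v=proj(s,[531,-39,92]).astype(int); mm=np.zeros_like(m); mm[v-14:v+14,u-18:u+18]=m[v-14:v+14,u-18:u+18]; masks[c]=mm
def hull(s,x,y):
    a=np.linspace(0,6.283,40); P=[proj(s,[x+28*np.cos(t),y+28*np.sin(t),z]) for z in(81,98) for t in a]
    return cv2.convexHull(np.array(P,np.float32))
def bush(s,m):
    n,l,stt,_=cv2.connectedComponentsWithStats(m.astype(np.uint8)); j=1+np.argmax(stt[1:,4]); mm=(l==j).astype(np.uint8)
    cs,_=cv2.findContours(mm,0,2); h0=cv2.convexHull(max(cs,key=len)); f=np.zeros(m.shape,np.uint8); cv2.fillConvexPoly(f,h0,1)
    M=cv2.moments(f,True); c0=np.array([M['m10'],M['m01']])/M['m00']
    def e(p):
        h=hull(s,*p);q=cv2.moments(h);return np.array([q['m10'],q['m01']])/q['m00']-c0
    return least_squares(e,[531,-39]).x,f.sum(),cv2.contourArea(hull(s,531,-39))
for c in S: print(c,'bush',bush(S[c],masks[c]),len(rows[c]))
def res(p):  # tip x,y, slopes
    o=[]
    for c in S:
        A=proj(S[c],[p[0],p[1],T[2]-k]);B=proj(S[c],[p[0]+p[2]*80,p[1]+p[3]*80,T[2]-k+80]); n=np.array([B[1]-A[1],A[0]-B[0]]);n/=np.hypot(*n)
        o+=list((rows[c]-A)@n)
    return o
f=least_squares(res,[T[0],T[1],0,0],loss='soft_l1');print('tip',f.x[:2],'slopes',f.x[2:],'rms',np.std(f.fun),'tool',T,st['time'])
E
python3 fit.py 98
```

```text
side bush (array([531.76, -37.49]), np.uint64(212), 269.99169312021695) 47
scene bush (array([532.2 , -41.16]), np.uint64(342), 368.4046654186677) 47
tip [529.67 -36.74] slopes [-0.02  0.03] rms 0.06639717811668108 tool [531.76 -38.33 233.49] 17.6667
```

```bash
python3 - <<'E'
from h import *
s=snap('wrist');im=np.array(s['pixels']); T=np.array(get_state()['tool_pos'])
print('pred tip',proj(s,[T[0],T[1],T[2]-98]),'pred mouth',proj(s,[532,-39.5,98]),'pred base of handle',proj(s,[T[0],T[1],T[2]-13]))
for t in ['probe_tip','guide_mouth','ring_middle']:
  for d in spot_point('wrist',t): print(t,d['confidence'],w(s,d['point']),proj(s,w(s,d['point'])))
cv2.imwrite('pics/j.png',cv2.resize(im[120:270,176:336],(0,0),fx=4,fy=4,interpolation=cv2.INTER_CUBIC))
E
```

```text
pred tip [252.67897331 195.43599511] pred mouth [252.9887302  187.77322716] pred base of handle [252.36174585 226.85632256]
probe_tip 0.9 [393.40263473 145.81704849  -5.22146729] [149.34260311  35.57634513]
probe_tip 0.82 [533.71979526 -33.88485467 134.44735694] [254.63567127 190.83568588]
guide_mouth 0.57 [537.73408915 -38.26891211  96.74754945] [258.03660763 186.45063348]
ring_middle 0.67 [532.93165594 -36.00546284  37.15171542] [253.7477167  174.62418828]
```

View pics/j.png

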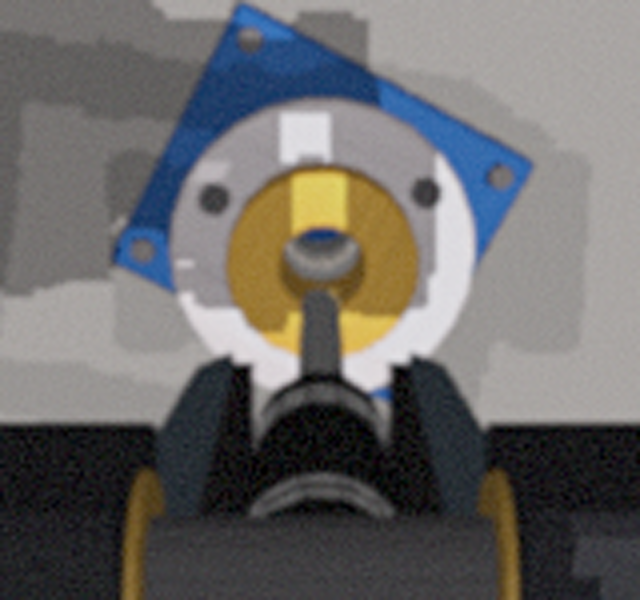

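The wrist view shows everything needed. The bore mouth centre is at about (256.5,187) and the tip at about (256.1,196.5). Against the predicted pixels both carry the same bias, so the tip is centred to about 1 mm. I add 1 mm in x and lower halfway, then check.

```bash
python3 -m pendant '[1,0,0,0,0,0,15, 1,0,6,0,0,0,15, 1,0,12,0,0,0,15, 1,0,18,0,0,0,15, 1,0,24,0,0,0,15, 1,0,30,0,0,0,15, 1,0,33,0,0,0,15, 1,0,33,0,0,0,15, 1,0,33,0,0,0,15]'
python3 - <<'E'
from h import *
s=snap('wrist');im=np.array(s['pixels']); T=np.array(get_state()['tool_pos']); print(T,get_state()['force'])
print('pred tip',proj(s,[T[0],T[1],T[2]-98]),'mouth',proj(s,[532,-39.5,98]))
c=im[140:260,196:316]
s2=snap('side');u,v=proj(s2,[531,-39,110]).astype(int); d=np.array(s2['pixels'])[v-30:v+30,u-20:u+20]
cv2.imwrite('pics/k.png',np.hstack([cv2.resize(c,(480,480),interpolation=cv2.INTER_CUBIC),cv2.resize(d,(320,480),interpolation=cv2.INTER_CUBIC)]))
E
```

```text
time: 18.72
tool_pos: [532.9, -38.3, 200.3]
ee_rot: [-3.14, -0.0, -0.011]
force: [0.1, -0.9, -1.7]
finger_gap: 21.2
[533.13524481 -38.34159804 200.58334767] [-0.18985918 -0.11113896 -1.24564961]
pred tip [252.88580535 195.52060121] mouth [251.78284278 195.44690618]
```

View pics/k.png

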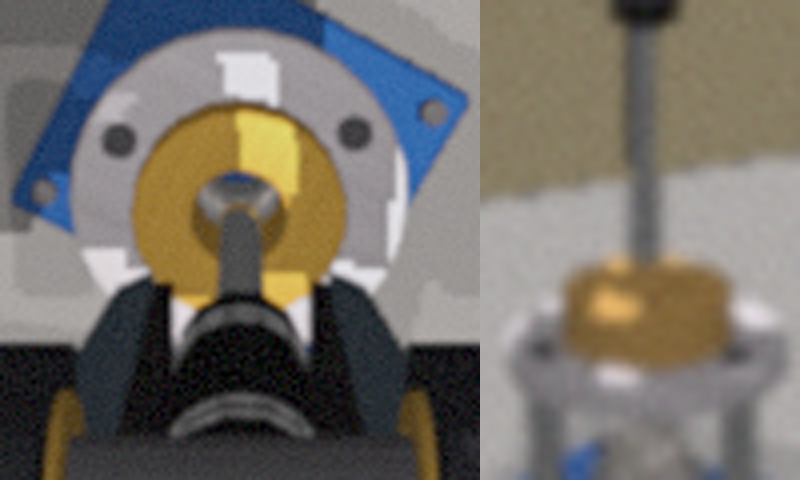

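The tip is at mouth level. In the wrist view its column is 239.5 against the bore centre at 239.5, and the row offset works out to about 0.6 mm. The side view agrees within about 1 mm. I lower it the remaining 64 mm.

```bash
python3 -m pendant '[0,-0.5,4,0,0,0,15, 0,-0.5,8,0,0,0,15, 0,-0.5,13,0,0,0,15, 0,-0.5,18,0,0,0,15, 0,-0.5,23,0,0,0,15, 0,-0.5,28,0,0,0,15, 0,-0.5,33,0,0,0,15, 0,-0.5,38,0,0,0,15, 0,-0.5,43,0,0,0,15, 0,-0.5,48,0,0,0,15, 0,-0.5,53,0,0,0,15, 0,-0.5,58,0,0,0,15, 0,-0.5,62,0,0,0,15, 0,-0.5,64,0,0,0,15, 0,-0.5,64,0,0,0,15, 0,-0.5,64,0,0,0,15, 0,-0.5,64,0,0,0,15, 0,-0.5,64,0,0,0,15, 0,-0.5,64,0,0,0,15]'
python3 m.py l
```

```text
time: 20.4
tool_pos: [533.8, -37.8, 136.9]
ee_rot: [-3.141, -0.0, -0.013]
force: [0.3, 0.4, -1.3]
finger_gap: 21.2
20.4 [533.8 -37.8 136.9] [ 0.  0. -1.] 21.21956002314242
side guide_mouth 0.87 [529.7 -40.8  93.5] [259.4 180.9]
side ring_middle 0.72 [532.5 -33.   37.5] [258.1 201.8]
side probe_handle 0.65 [528.7 -35.2 148.6] [259.2 161.6]
side probe 0.65 [530.5 -33.5 125.7] [258.5 170.3]
side crop origin 213 99 scale 4.444
scene guide_mouth 0.96 [528.5 -39.4  97. ] [268.8 168.3]
scene ring_middle 0.97 [531.8 -39.8  41.2] [266.7 185. ]
scene probe_handle 0.74 [532.7 -42.  155.9] [268.8 147.8]
scene probe 0.67 [530.9 -34.7 124.2] [267.5 160.2]
scene crop origin 223 89 scale 4.444
```

View pics/l.png

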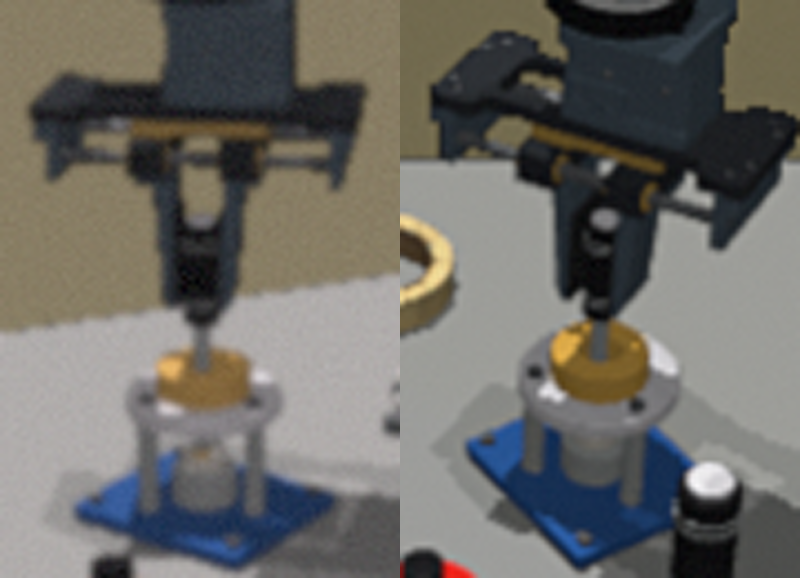

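The rod is upright through the bush. It sits at column 204 against the bush centre at 204.5 in the side view, and 600 against 601 in the scene view. The brass tip shows at the bearing ring (side crop (203,455), expected about (200,457)). I hand it in.

```bash
python3 - <<'E'
from h import *
s=snap('side')
for t in ['cap_knob','ring_gauge','tape_roll','micrometer']:
    d=spot_point('side',t); print(t,[w(s,e['point']).round(0) for e in d[:1]])
st=get_state(); print(st['force'],st['finger_gap'],st['tool_pos'],np.abs(st['joint_vel']).max())
job_done()
E
```

```text
cap_knob [array([561., 110.,  25.])]
ring_gauge [array([748.,  91.,   2.])]
tape_roll [array([ 739., -133.,   -2.])]
micrometer [array([ 402., -229.,   -3.])]
[ 0.3664436  -0.42983335 -1.53791977] 21.507971507879358 [533.71205831 -37.77931486 136.72288975] 0.0015498141485627206
the job is handed in; nothing more can be done
```

The job is handed in. The cap is on the desk and the probe is held through the guide at ring height. The hand-in gave no verdict, so the results below are my own last checks.

- **Cap:** I lifted it off and set it down knob up at about (560, 110) mm, roughly 150 mm from the guide axis. I lowered it slightly too far, and the wrist read about 24 N before I backed off and released it.
- **Probe:** I took the small black one out of the holder and lowered it through the guide. The tip is at about 38–39 mm by arm position and the grasp height.
- **Steadiness and contact:** The arm was still, the grip gap was 21.5 mm, and the wrist force was about the probe's own weight. That gives no sign of contact with the stand.
- **Bystanders:** The ring gauge, tape roll and micrometer read within 3 mm of where I first measured them.
- **What disagreed:** My two-camera fit put the tip 2–3 mm off centre and the probe tilted about 2°, inside the 4.5° limit. It detected only part of the bush, so I went by the wrist close-ups and final views instead. Those put the tip within about 1 mm of centre.

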